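# Close a holding fixture: push the blank home with the slide, then lay the retaining bar

### The job

Push the black grip of the fixture's slide along its channel until the metal blank is trapped with no gap between the slide and the fixed end stop. Then pick up the loose retaining bar by its rib and lay it, rib up and centred, into the two saddles so that it bridges the channel over the blank. Set the bar down rather than dropping it, leave slide and blank snug, and do not knock or shift the bottle, tall can, tin and wrench standing around.

Things in the scene. Friction and masses are not known exactly. Their poses are not given: they have to be found in the camera images.
- fixture: Dark steel base plate 180 x 370 x 14 mm, fixed for the run; origin at the centre of its underside on the bench, z up. Its +y runs along the channel towards the end stop. Channel floor 14 mm up, 50 mm wide between two rails (each 12 mm wide, tops 28 mm up, centred on x = +-31 mm). Saddles: see seat.
- seat (a point): Midway between two steel saddles (fixture x = +-70, y = +65 mm), 45 mm up, level with their bearing faces; axes as the fixture's. The bar's underside centre belongs here, bar lengthwise along x. Each saddle is 24 mm wide in x and has two upright cheeks (tops 55 mm up) that leave a slot 38 mm wide in y for the 30 mm wide bar.
- slide (a joint): Travel of the slide in m along the fixture's +y, 0 to 0.165; larger is nearer the end stop. It has about 2.5 N of dry friction, stays where it is left, and starts between 0 and 0.035.
- slide_face (a point): Middle of the slide's front (pushing) face, 24.5 mm above the bench, axes as the fixture's. The slide's steel foot is 44 mm wide, reaches 62 mm back from here (to -y), and its top is 30 mm above the bench.
- slide_grip (a point): Top centre of the slide's black grip, 60 mm above the bench, 40 mm behind slide_face. The grip is an upright block 22 mm (x) by 26 mm (y), standing 30 mm above the foot; it can be pinched either way from above.
- stop_face (a point): Foot of the end stop's face towards the slide, at the middle of the channel floor (14 mm up), axes as the fixture's. The end stop is a fixed dark steel block, 50 mm wide, 22 mm thick (to +y from here), top 42 mm up. Its place along the channel varies between runs and is fixed during a run.
- blank: Loose aluminium block 46 (x) x 110 (y) x 25 mm, 0.25 to 0.45 kg, lying in the channel between slide and end stop with its long side along the channel; origin at the centre of its underside, ends at y = +-55 mm, top 39 mm above the bench. At first it touches neither.
- bar: Loose steel retaining bar 190 (x) x 30 (y) x 12 mm, 0.25 to 0.48 kg, lying on the bench; origin at the centre of its underside, z up. In the middle of its top stands a rib to hold it by: 36 mm (x) x 16 mm (y), from 12 to 40 mm above the underside. The bar is the same end for end.
- bottle: Bystander: clear round bottle, green cap, 60 mm diameter, 150 mm tall, standing on the bench on the +x side of the fixture near the slide; origin at its underside centre.
- tall_can: Bystander: round aluminium can with a paper band, 54 mm diameter, 140 mm tall, standing beyond one end of the bar; origin at its underside centre.
- tin: Bystander: flat steel tin, 54 mm diameter, 40 mm tall, beside the bar; origin at its underside centre.
- wrench: Bystander: steel wrench about 150 mm long, lying on the bench beside the bar, roughly parallel to it; origin about the middle of its length.

How it is judged:
On the way, in this order (a step that is already met when the one before it is completed fails the run):
1. the slide has pushed the blank home against the end stop (y of blank in the frame of stop_face above -0.059 m and y of slide_face in the frame of blank above -0.059 m and x of blank in the frame of stop_face between -0.008 and 0.008 m and z of blank in the frame of stop_face between -0.004 and 0.004 m), for 0.2 s.
2. the bar lies in both saddles (x of bar in the frame of seat between -0.02 and 0.02 m and y of bar in the frame of seat between -0.009 and 0.009 m and z of bar in the frame of seat between -0.004 and 0.004 m and angle between the x axis of bar and the x axis of fixture, either way round below 0.2 rad and angle between bar's own z axis and vertical below 0.08 rad), for 0.2 s.
At the end, for the whole second after the job is handed in: The blank lies flat in the channel with under 4 mm of gap to the end stop and under 4 mm to the slide; the bar lies rib up and at rest in both saddles: centre within 20 mm of the middle lengthwise, 9 mm across, 4 mm in height, square to the channel within 0.2 rad and level within 0.08 rad (all of step 1 and all of step 2 and linear speed of each of bar, blank below 0.02 m/s); the robot touches nothing.
It fails at once if the bottle is shifted by more than 25 mm or tipped (distance of bottle from where it was at the start of the episode above 0.025 m or angle between bottle's own z axis and vertical above 0.4 rad).
It fails at once if the tall can is shifted by more than 25 mm or tipped (distance of tall_can from where it was at the start of the episode above 0.025 m or angle between tall_can's own z axis and vertical above 0.4 rad).
It fails at once if the tin is shifted by more than 25 mm or tipped (distance of tin from where it was at the start of the episode above 0.025 m or angle between tin's own z axis and vertical above 0.4 rad).
It fails at once if the wrench is shifted by more than 25 mm or tipped (distance of wrench from where it was at the start of the episode above 0.025 m or angle between wrench's own z axis and vertical above 0.4 rad).
It fails at once if the bar is dropped (faster than 0.7 m/s while out of the fingers) (contact force between bar and the fingers below 0.1 N and linear speed of bar above 0.7 m/s).
It also fails if it takes over 64 s, if anything falls off the work surface, if the arm or the gripper's body presses on something with over 40 N, if the wrist force passes 120 N, or if a joint passes its speed limit or range.

### The arm

A 6-joint arm with a two-finger parallel gripper is mounted at the origin on the work surface. World frame = base frame: x ahead of the robot, y to its left, z up, the work surface at z = 0. Lengths are in m, angles in rad, forces in N, time in s.
With the tool pointing down it reaches from about 0.375 to 0.9 m from the base axis. Payload 3.1 kg.
Tool frame: the origin (TCP) lies at the very end of the fingers, on their centre line; the grasp point (between the pads) lies 19 mm behind it (robot.hold_point_z is the z of the grasp point in the tool frame, in m); z points along the fingers, y is the direction in which the jaws open and shut (so a half turn about z gives the same grasp; the last joint's range is limited). The gripper opens to 87 mm and grips with 3 to 60 N. Pads are 19 mm wide; open, the fingers measure 117 mm over their backs; the gripper's body (75 mm by 190 mm) begins 51 mm behind the grasp point.
Start: joints at [1.038, 0.527, 1.433, -0, 1.181, -0.178], TCP at [0.217, 0.586, 0.223] pointing down, gripper open.
Joint ranges: [-3.08, 3.08], [-0.75, 2.2], [0.22, 2.44], [-1.43, 4.57], [0, 2.65], [-2.85, 2.85]. Speed limits (rad/s): [2.79, 2.79, 3.14, 3.14, 3.14, 3.14].

### API

Orientations are given as a unit quaternion [x, y, z, w].
In Python, from rig import robot, viewer, spotter gives the robot as it stands.
- The arm moves only by the shell command python3 -m crank 'ROWS' [FORCE]. ROWS is text: rows parted by semicolons, each of 7 numbers parted by spaces: the turn, a rotation vector about the tool's x, y, z in units of 5 degrees (1.0 is 5 degrees), then the shift along the tool's x, y, z in units of 40 mm (1.0 is 40 mm), then the gripper's target within -1 to 1 (shut at 1, half-way at 0, fully open at -1). A call has 1 to 5 rows; each row shifts and turns the pose as measured when the row begins, along the tool's axes as they then stand; what a row does not reach is not made up. A row lasts 1/8 s, in which the tool goes at most 62.5 mm and 10.7 degrees, less where a joint would pass 70% of its speed; a pose out of reach is approached as far as the arm can. A call is refused whole if a number of a shift passes 1 or a number of a turn 1, either way. A call with a gripper value outside its range is refused whole. The fingers move at their own pace and stop on an object; FORCE is the grip in N (left out, the last holds). Time passes only in rows, so rows that do not move let the fingers close. It gives the time, the measured TCP pose, the force and the opening at its end, in the units of the state.
- robot.get_obs(): the state, without advancing time (a new reading comes with each control period).
- viewer.camera(name): name is "scene" or "top" or "wrist"; returns a dict with "img" (384x512x3 uint8, red, green, blue), "camera_matrix" (3x3 intrinsics, pixels), "xyz" and "attitude" of the camera in the world. Camera axes: x right, y down, z forward; pixel columns grow to the right and rows downward; lengths in m; the calibration is good to about 2 mm. A picture is of the moment at which its call begins. There is no depth.
- robot.hand_in(): hands the job in, once; it reports no verdict.
Trained networks look in a picture, given as the dict that the camera call returned (one of the last four; its "shot" number tells which), for a name from the list of things; names that differ only in an ending like _2 or _b are one class to them, and where a whole thing is asked for, a point or a joint stands for the part that bears it (a point fixed in the world has none). Each returns a list of dicts, best first, with "score" (0 to 1); they miss things now and then, are a little off and sometimes report something else, mostly with a low value. They report only what shows in the picture. A call takes as long as a camera call.
- spotter.boxes_of(name, picture): "at" ([x, y, z] in m, in the coordinates of the camera as it stood for that picture, good to about 4 mm: the middle of the surface that is visible of it).
The state is a dict: "time": time; "q": joint angles; "joint_velocities": joint speeds; "joint_torque": joint torques, N m; "position": TCP position; "tool_rot": TCP orientation; "ft_force": force on the tool from outside, world axes, zero at the start; "moment": the same for the moment, N m; "grip_width": finger opening in m.
Only numpy, scipy, OpenCV 4.12 (cv2) and the standard library are available. Lean on these libraries where they do the work, as an engineer would, in place of code of your own. Each camera call takes 0.05 s, during which the arm holds its last target.

## Working session

There is one attempt and no reset: what is moved stays moved. The work goes in short steps, Python scripts to look and compute and a shell command to move; the robot and the scene stay as the last step left them, time stands still between calls to the robot, and variables do not carry over. Pictures are saved under pics/ and viewed, and the job is handed in when it is done.

```bash
ls; mkdir -p pics
cat > h.py <<'E'
import numpy as np, cv2
from rig import robot, viewer, spotter
from scipy.spatial.transform import Rotation as R
def snap(cam,fn):
    p=viewer.camera(cam); cv2.imwrite('pics/'+fn,p['img'][:,:,::-1]); return p
def rot(p):
    a=np.array(p['attitude']); return a if a.shape==(3,3) else R.from_quat(a).as_matrix()
def proj(p,X):
    X=np.atleast_2d(X); c=(X-np.array(p['xyz']))@rot(p); u=c@np.array(p['camera_matrix']).T
    return u[:,:2]/u[:,2:]
def onz(p,uv,z):
    uv=np.atleast_2d(uv).astype(float); d=np.c_[uv,np.ones(len(uv))]@np.linalg.inv(p['camera_matrix']).T@rot(p).T
    o=np.array(p['xyz']); return o+d*((z-o[2])/d[:,2:])
def find(p,n):
    r=[]
    for b in spotter.boxes_of(n,p)[:3]:
        r.append((round(b['score'],2),np.round(rot(p)@np.array(b['at'])+np.array(p['xyz']),4)))
    return r
def pt(n): 
    o=robot.get_obs(); return o
E
python3 - <<'E'
from h import *
np.set_printoptions(precision=4,suppress=True)
o=robot.get_obs(); print(o)
for c in ['top','scene']:
    p=snap(c,c+'0.png'); print(c,p['xyz'],p['attitude'],p['camera_matrix'])
    for n in ['fixture','slide','blank','bar','bottle','tall_can','tin','wrench','stop_face']:
        try: print(n,find(p,n))
        except Exception as e: print(n,e)
E
```

```text
pics
{'time': 0.0, 'q': array([ 1.0375,  0.5285,  1.4339, -0.    ,  1.1814, -0.1784]), 'joint_velocities': array([-0.0014, -0.0008, -0.0013,  0.0006,  0.0002,  0.001 ]), 'joint_torque': array([  0.0013, -44.005 , -17.659 ,   0.0631,   0.0584,  -0.0002]), 'position': array([0.2167, 0.5855, 0.2216]), 'tool_rot': array([ 0.1765,  0.9843, -0.001 , -0.0004]), 'ft_force': array([ 0.4248, -0.66  ,  0.3178]), 'moment': array([0.0121, 0.0778, 0.016 ]), 'grip_width': 0.08711283500632318}
top [ 0.4174 -0.0026  0.9546] [ 0.7082 -0.7014  0.0576 -0.0567] [[362.0469   0.     254.5831]
 [  0.     362.0469 187.034 ]
 [  0.       0.       1.    ]]
fixture [(0.76, array([0.4923, 0.1772, 0.0132])), (0.72, array([0.5099, 0.0578, 0.0297]))]
slide [(0.81, array([0.4987, 0.0579, 0.0305])), (0.41, array([ 0.5551, -0.1767,  0.0107]))]
blank [(0.72, array([0.491 , 0.2056, 0.041 ]))]
bar [(0.88, array([ 0.5546, -0.1784,  0.0106]))]
bottle [(0.76, array([0.6255, 0.0885, 0.102 ]))]
tall_can [(0.95, array([ 0.692 , -0.2008,  0.126 ])), (0.39, array([ 0.5299, -0.2512,  0.0042]))]
tin [(0.7, array([ 0.5486, -0.0894,
[... 275 characters left out ...]
ixture [(0.72, array([0.5177, 0.1242, 0.0158]))]
slide [(0.63, array([0.5169, 0.0485, 0.0325])), (0.61, array([ 0.5371, -0.2544,  0.0082])), (0.53, array([0.654 , 0.0798, 0.0877]))]
blank [(0.62, array([0.4961, 0.1949, 0.0411])), (0.5, array([0.5162, 0.0446, 0.0291]))]
bar [(0.57, array([ 0.5708, -0.1854,  0.015 ]))]
bottle [(0.74, array([0.654 , 0.0852, 0.0851])), (0.62, array([ 0.724 , -0.2258,  0.1135]))]
tall_can [(0.84, array([ 0.7237, -0.2224,  0.1126]))]
tin [(0.56, array([ 0.5615, -0.1018,  0.0426]))]
wrench [(0.75, array([ 0.5352, -0.2531,  0.0072])), (0.65, array([0.5154, 0.1275, 0.0186])), (0.42, array([0.5182, 0.0436, 0.0331]))]
stop_face [(0.63, array([0.4836, 0.3079, 0.0389]))]
```

View pics/top0.png

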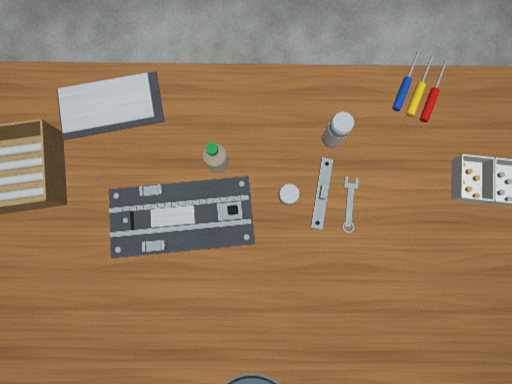

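View pics/scene0.png

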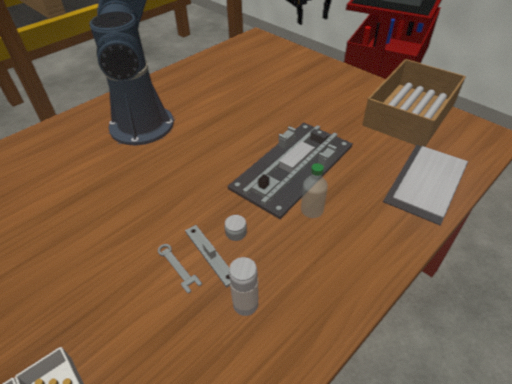

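The top picture shows the fixture with its end stop at about (131,220), blank at (172,216), slide grip at (233,210) and saddles at (150,190) and (153,246). The bottle is at (214,157), tin (289,194), bar (322,192), wrench (350,205) and tall can (340,128). I'll enlarge it to get precise corners.

Run:
```python
import cv2
im=cv2.imread('pics/top0.png')
cv2.imwrite('pics/topA.png',cv2.resize(im[165:265,100:260],None,fx=5,fy=5,interpolation=cv2.INTER_CUBIC))
cv2.imwrite('pics/topB.png',cv2.resize(im[110:240,270:370],None,fx=4.5,fy=4.5,interpolation=cv2.INTER_CUBIC))
```

```text
(no output)
```

View pics/topA.png

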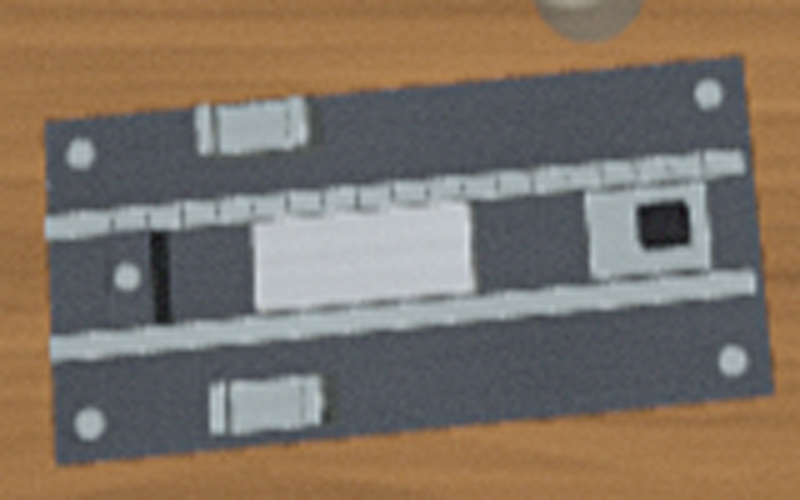

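View pics/topB.png

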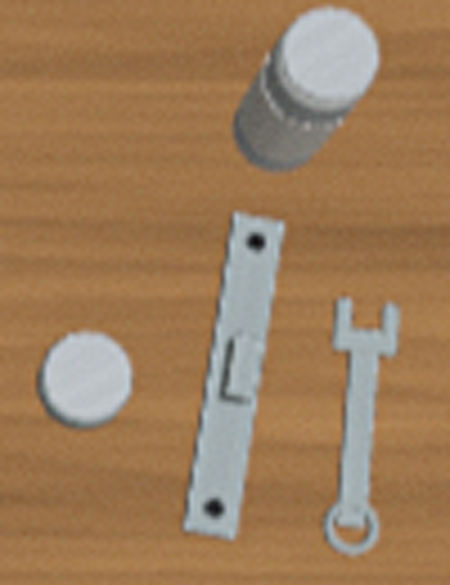

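```bash
cat > fit0.py <<'E'
from h import *
from scipy.optimize import least_squares
np.set_printoptions(precision=4,suppress=True)
p=snap('top','top1.png')
A=lambda a:(np.array(a,float)+.5)/5-.5+[100,165]
B=lambda a:(np.array(a,float)+.5)/4.5-.5+[270,110]
def fit(uv,loc,x0):
    def f(x):
        c,s=np.cos(x[2]),np.sin(x[2]); M=np.array([[c,-s,0],[s,c,0],[0,0,1]])
        return (proj(p,np.array(loc)@M.T+[x[0],x[1],0])-uv).ravel()
    r=least_squares(f,x0); print(r.x, 'res',r.fun.reshape(-1,2).round(2).tolist()); return r.x
fx=fit(A([(47,121),(742,57),(772,393),(58,464)]),[(.09,.185,.014),(.09,-.185,.014),(-.09,-.185,.014),(-.09,.185,.014)],[.5,.15,0])
bx=fit(B([(234,213),(284,223),(234,540),(184,528)]),[(.095,.015,.012),(.095,-.015,.012),(-.095,-.015,.012),(-.095,.015,.012)],[.56,-.18,0])
c,s=np.cos(fx[2]),np.sin(fx[2]); M=np.array([[c,-s],[s,c]])
def infix(uv,z): return (onz(p,uv,z)[:,:2]-fx[:2])@M
print('blank',infix(A([(255,222),(468,204),(475,293),(258,312)]),.039))
print('stop face top',infix(A([(170,232),(173,322)]),.042))
print('slide foot',infix(A([(585,192),(592,278),(710,270),(702,186)]),.030))
print('grip',infix(A([(638,204),(688,202),(691,246),(640,249)]),.060))
print('saddle inner', infix(A([(216,108),(296,100),(303,143),(218,152)]),.045))
print('saddle - inner', infix(A([(230,381),(314,376),(322,420),(230,430)]),.045))
print('seat world',fx[:2]+M@[0,.065])
print('bottle base', find(p,'bottle'),'tin',onz(p,B([(88,376)]),.04),'can top',onz(p,B([(330,55)]),.14))
print('rib top', onz(p,B([(240,333),(266,333),(257,402),(232,398)]),.040))
E
python3 fit0.py
```

```text
[0.4934 0.1878 0.1049] res [[-0.7, -0.43], [0.48, -0.73], [0.96, 0.61], [-0.74, 0.4]]
[ 0.5581 -0.18   -0.1756] res [[0.04, 0.11], [0.02, -0.1], [0.13, -0.27], [-0.19, 0.25]]
blank [[ 0.0218  0.0702]
 [ 0.0207 -0.0379]
 [-0.0246 -0.0384]
 [-0.0237  0.0709]]
stop face top [[ 0.0205  0.1123]
 [-0.0249  0.1127]]
slide foot [[ 0.0224 -0.0967]
 [-0.0219 -0.0968]
 [-0.0236 -0.1571]
 [ 0.0197 -0.1568]]
grip [[ 0.0101 -0.1252]
 [ 0.0087 -0.15  ]
 [-0.0132 -0.1496]
 [-0.0123 -0.1243]]
saddle inner [[0.0812 0.0854]
 [0.0814 0.0447]
 [0.059  0.0423]
 [0.0585 0.0855]]
saddle - inner [[-0.057   0.0848]
 [-0.0585  0.0432]
 [-0.0804  0.0404]
 [-0.081   0.0859]]
seat world [0.4866 0.2525]
bottle base [(0.95, array([0.6261, 0.0873, 0.1053])), (0.18, array([0.4998, 0.0598, 0.0299]))] tin [[ 0.5517 -0.0916  0.04  ]] can top [[ 0.7076 -0.2093  0.14  ]]
rib top [[ 0.5773 -0.1784  0.04  ]
 [ 0.5774 -0.1932  0.04  ]
 [ 0.5378 -0.1872  0.04  ]
 [ 0.5399 -0.1731  0.04  ]]
```

```bash
cat > go.py <<'E'
import sys
from h import *
# fixture pose / bar pose
FX=[0.493,0.1878,0.1049]
def fw(x,y,F=FX):
    c,s=np.cos(F[2]),np.sin(F[2]); return np.array([F[0]+c*x-s*y,F[1]+s*x+c*y])
def delta(xyz,yawx):
    """target TCP pos, yaw of the tool y axis (tool z down)"""
    o=robot.get_obs(); T=R.from_quat(o['tool_rot'])
    y=np.array([np.cos(yawx),np.sin(yawx),0]);z=np.array([0,0,-1.]);x=np.cross(y,z)
    G=R.from_matrix(np.c_[x,y,z])
    rv=np.degrees((T.inv()*G).as_rotvec())/5
    d=T.inv().apply(np.array(xyz)-o['position'])/.04
    d2=G.inv().apply(np.array(xyz)-o['position'])/.04
    print('t',round(o['time'],2),'pos',o['position'].round(4),'w',round(o['grip_width'],4),'F',o['ft_force'].round(1))
    print('turn',rv.round(2),'shift now',d.round(2),'shift after turn',d2.round(2))
E
python3 - <<'E'
from go import *
print(fw(-.001,-.185))
delta([*fw(-.001,-.188),.2],FX[2]+np.pi/2)
p=viewer.camera('top'); 
im=cv2.imread('pics/top1.png')
cv2.imwrite('pics/topC.png',cv2.resize(im[130:185,190:240],None,fx=8,fy=8,interpolation=cv2.INTER_CUBIC))
E
python3 -m crank '0 0 -1 0 0 0 1;0 0 -1 0 0 0 1;0 0 -1 0 0 0 1;0 0 -1 0 0 0 1;0 0 -1 0 0 0 1' 20
```

```text
[0.51137642 0.00371223]
t 1.1 pos [0.2171 0.5861 0.2226] w 0.0867 F [-1.2  0.1 -0.1]
turn [-0.    0.   -5.27] shift now [-11.99 -11.16   0.56] shift after turn [ -5.79 -15.32   0.56]
time: 1.78
position: [0.2171, 0.5861, 0.2226]
tool_rot: [-0.048, 0.999, 0.0, -0.0]
ft_force: [-0.0, 0.4, -0.0]
grip_width: 0.0449
```

View pics/topC.png

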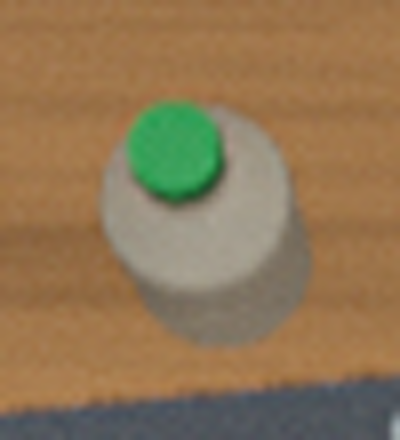

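Run:
```python
from go import *
delta([*fw(-.001,-.188),.2],FX[2]+np.pi/2)
```

```text
t 1.77 pos [0.2171 0.5861 0.2226] w 0.0449 F [-0.   0.4 -0. ]
turn [ 0.  -0.  -0.1] shift now [ -5.93 -15.27   0.56] shift after turn [ -5.79 -15.32   0.56]
```

```bash
python3 -m crank '0 0 -0.1 -0.38 -1 0 1;0 0 0 -0.38 -1 0 1;0 0 0 -0.38 -1 0 1;0 0 0 -0.38 -1 0 1;0 0 0 -0.38 -1 0 1'; python3 -m crank '0 0 0 -0.38 -1 0 1;0 0 0 -0.38 -1 0 1;0 0 0 -0.38 -1 0 1;0 0 0 -0.38 -1 0 1;0 0 0 -0.38 -1 0 1'
python3 - <<'E'
from go import *
delta([*fw(-.001,-.188),.2],FX[2]+np.pi/2)
E
```

```text
time: 2.4
position: [0.3157, 0.3934, 0.2227]
tool_rot: [-0.056, 0.998, 0.002, 0.002]
ft_force: [0.6, 0.3, 0.3]
grip_width: 0.0015
time: 3.02
position: [0.4173, 0.1972, 0.2237]
tool_rot: [-0.056, 0.998, 0.002, 0.004]
ft_force: [0.7, 0.0, 0.2]
grip_width: 0.0005
t 3.02 pos [0.4173 0.1972 0.2237] w 0.0005 F [0.7 0.  0.2]
turn [0.05 0.09 0.09] shift now [-1.79 -5.15  0.58] shift after turn [-1.83 -5.13  0.59]
```

```bash
python3 -m crank '0 0 0 -0.37 -1 0 1;0 0 0 -0.37 -1 0 1;0 0 0 -0.37 -1 0 1;0 0 0 -0.36 -1 0.2 1;0.05 0.1 0.1 -0.36 -1 0.2 1'
python3 - <<'E'
from go import *
delta([*fw(-.001,-.188),.1],FX[2]+np.pi/2)
p=snap('top','top2.png');p=snap('wrist','wrist2.png');p=snap('scene','scene2.png')
E
```

```text
time: 3.65
position: [0.5168, -0.0003, 0.2092]
tool_rot: [-0.051, 0.999, -0.0, 0.003]
ft_force: [1.1, 0.0, 0.0]
grip_width: 0.0006
t 3.65 pos [ 5.168e-01 -3.000e-04  2.092e-01] w 0.0006 F [1.1 0.  0. ]
turn [-0.01  0.06 -0.03] shift now [0.14 0.04 2.73] shift after turn [0.12 0.04 2.73]
```

View pics/wrist2.png

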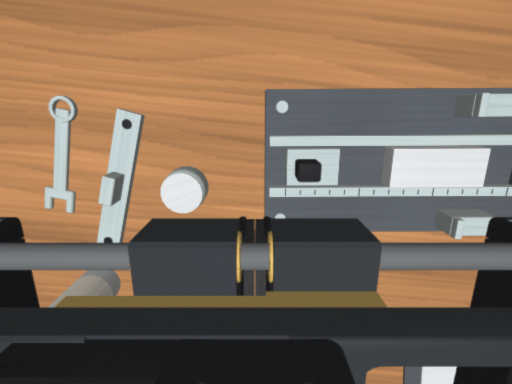

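View pics/scene2.png

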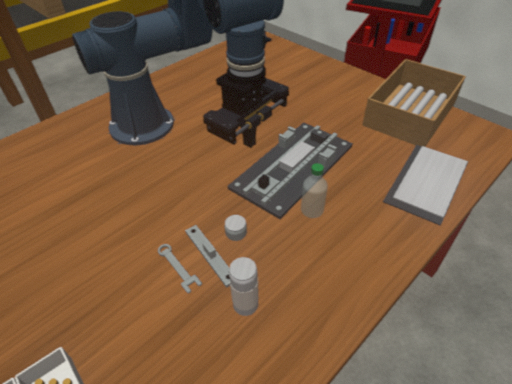

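Run:
```python
from go import *
np.set_printoptions(precision=4,suppress=True)
p=viewer.camera('scene'); print(proj(p,[[.517,0,.209],[*fw(0,-.1375),.06],[0,0,0]]))
p=viewer.camera('wrist'); print(p['xyz'],rot(p))
for n in ['slide','slide_grip','blank','bar','tin','stop_face']: print(n,find(p,n))
print(proj(p,[[*fw(-0.001,-.1375),.06],[.558,-.182,.04],[*fw(-.09,-.185),.014],[.5517,-.0916,.04],[*fw(.07,.065),.045]]))
```

```text
[[249.6668 143.2491]
 [262.8946 177.8646]
 [142.0753 125.3439]]
[ 0.4459 -0.0064  0.3719] [[-0.101   0.9604  0.2597]
 [ 0.9949  0.0977  0.0257]
 [-0.0007  0.2609 -0.9654]]
slide [(0.97, array([0.5066, 0.0601, 0.0285]))]
slide_grip [(0.74, array([0.5028, 0.057 , 0.0307]))]
blank [(0.73, array([0.4895, 0.1977, 0.043 ]))]
bar [(0.58, array([ 0.5446, -0.1772,  0.0122]))]
tin [(0.65, array([ 0.5477, -0.0905,  0.0427]))]
stop_face [(0.73, array([0.4876, 0.3115, 0.0237]))]
[[300.9306 174.3476]
 [ 98.4974 193.6935]
 [257.2661  92.0071]
 [174.6563 196.0168]
 [463.8492 228.5812]]
```

Run:
```python
from go import *
p=snap('wrist','wrist3.png'); print(p['xyz'],robot.get_obs()['position'])
im=cv2.imread('pics/wrist3.png')
for X in [[*fw(-0.001,-.1375),.06],[.558,-.182,.04],[*fw(-.09,-.185),.014],[.5517,-.0916,.04],[*fw(.07,.065),.045]]:
    u=proj(p,X)[0]; cv2.circle(im,(int(round(u[0])),int(round(u[1]))),2,(0,0,255),-1)
cv2.imwrite('pics/wrist3m.png',cv2.resize(im[70:250],None,fx=1.55,fy=1.55,interpolation=cv2.INTER_CUBIC))
```

```text
[ 0.4454688  -0.00518131  0.37237006] [0.51596502 0.00193892 0.20932807]
```

View pics/wrist3m.png

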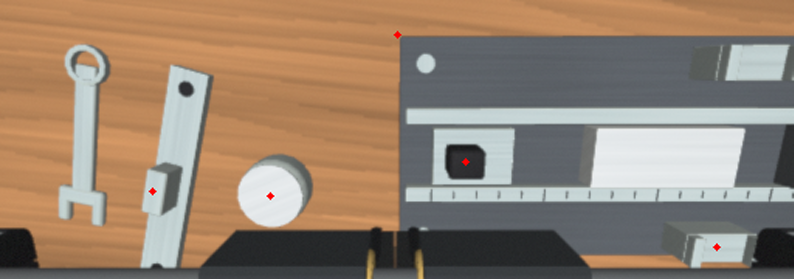

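The second wrist picture, taken once the arm had settled, confirms the fits: the marks for grip, plate corner, tin and rib fall on the right features. Now I'll descend behind the grip.

```bash
python3 -m crank '0 0 0 0.1 0 1 1;0 0 0 0 0 1 1;0 0 0 0 0 1 1;0 0 0 0 0 1 1;0 0 0 0 0 0.2 1'
python3 - <<'E'
from go import *
delta([*fw(-.001,-.188),.037],FX[2]+np.pi/2)
E
```

```text
time: 4.88
position: [0.5171, 0.0025, 0.04]
tool_rot: [-0.054, 0.999, -0.001, 0.007]
ft_force: [0.5, -0.6, 0.6]
grip_width: 0.0004
t 4.88 pos [0.5171 0.0025 0.04  ] w 0.0004 F [ 0.5 -0.6  0.6]
turn [-0.04  0.17  0.03] shift now [ 0.14 -0.03  0.07] shift after turn [ 0.14 -0.03  0.08]
```

```bash
python3 -m crank '0 0.15 0 0.14 0 0.05 1;0 0 0 0 0.4 0 1;0 0 0 0 0.3 0 1;0 0 0 0 0.4 0 1;0 0 0 0 0.4 0 1'
python3 - <<'E'
from go import *
delta([*fw(-.001,-.0655),.037],FX[2]+np.pi/2)
E
```

```text
time: 5.5
position: [0.507, 0.0643, 0.0415]
tool_rot: [-0.054, 0.999, -0.003, 0.004]
ft_force: [-0.3, -2.8, -2.2]
grip_width: 0.001
t 5.5 pos [0.507  0.0643 0.0415] w 0.001 F [-0.3 -2.8 -2.2]
turn [-0.07  0.08  0.04] shift now [0.05 1.47 0.1 ] shift after turn [0.05 1.47 0.11]
```

```bash
python3 -m crank '0 0.1 0 0.05 0.35 0.08 1;0 0 0 0 0.3 0 1;0 0 0 0 0.3 0 1;0 0 0 0 0.2 0 1;0 0 0 0 0 0 1'
python3 - <<'E'
from go import *
delta([*fw(-.001,-.0655),.037],FX[2]+np.pi/2)
p=snap('top','top4.png')
im=cv2.imread('pics/top4.png')
cv2.imwrite('pics/top4z.png',cv2.resize(im[165:265,100:260],None,fx=5,fy=5,interpolation=cv2.INTER_CUBIC))
E
```

```text
time: 6.12
position: [0.5008, 0.1138, 0.0387]
tool_rot: [-0.056, 0.998, -0.004, 0.001]
ft_force: [0.4, -1.2, 1.1]
grip_width: 0.0002
t 6.12 pos [0.5008 0.1138 0.0387] w 0.0002 F [ 0.4 -1.2  1.1]
turn [-0.09  0.02  0.08] shift now [0.02 0.22 0.04] shift after turn [0.03 0.22 0.04]
```

View pics/top4z.png

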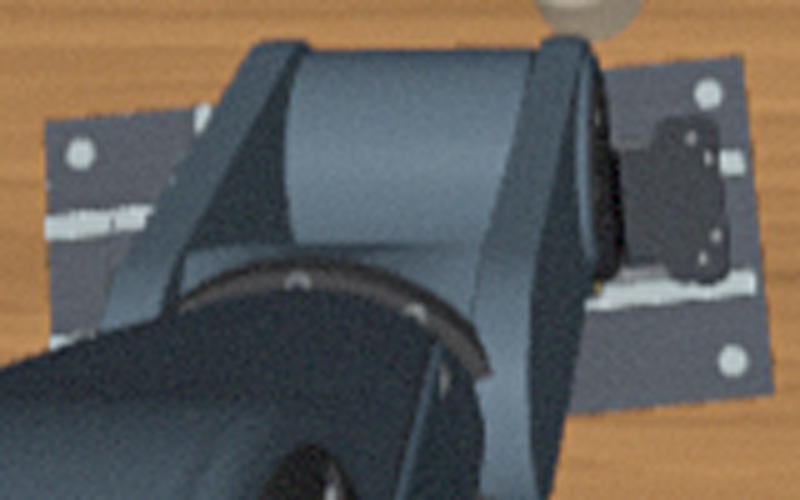

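The arm hides the slide in the top picture, so I'll close the last 9 mm by force reading.

```bash
python3 -m crank '0 0 0.08 0 0.1 0 1;0 0 0 0 0.1 0 1'; python3 -m crank '0 0 0 0 0.1 0 1'; python3 -m crank '0 0 0 0 0.1 0 1';  python3 -m crank '0 0 0 0 0.1 0 1'
python3 - <<'E'
from go import *
delta([*fw(-.001,-.0655),.037],FX[2]+np.pi/2)
E
```

```text
time: 6.42
position: [0.4999, 0.1208, 0.0386]
tool_rot: [-0.052, 0.999, -0.004, 0.001]
ft_force: [-0.1, -5.1, 1.6]
grip_width: 0.0002
time: 6.55
position: [0.4995, 0.1246, 0.0386]
tool_rot: [-0.051, 0.999, -0.005, 0.0]
ft_force: [-0.4, -4.9, 1.7]
grip_width: 0.0004
time: 6.68
position: [0.4991, 0.1287, 0.0386]
tool_rot: [-0.051, 0.999, -0.005, 0.0]
ft_force: [0.8, -4.4, 1.4]
grip_width: 0.0004
time: 6.8
position: [0.4986, 0.1328, 0.0386]
tool_rot: [-0.051, 0.999, -0.005, 0.0]
ft_force: [1.1, -3.6, 1.9]
grip_width: 0.0002
t 6.8 pos [0.4986 0.1328 0.0386] w 0.0002 F [ 1.1 -3.6  1.9]
turn [-0.11  0.   -0.02] shift now [ 0.02 -0.26  0.04] shift after turn [ 0.02 -0.26  0.04]
```

```bash
python3 -m crank '0 0 0 0 0.08 0 1'; python3 -m crank '0 0 0 0 0.08 0 1';  python3 -m crank '0 0 0 0 0.08 0 1'
python3 - <<'E'
from go import *
for c in ['wrist','scene']:
    p=snap(c,c+'5.png')
im=cv2.imread('pics/scene5.png')
cv2.imwrite('pics/scene5z.png',cv2.resize(im[110:220,220:360],None,fx=5,fy=5,interpolation=cv2.INTER_CUBIC))
E
```

```text
time: 6.92
position: [0.4983, 0.1363, 0.0386]
tool_rot: [-0.051, 0.999, -0.005, 0.0]
ft_force: [1.1, -4.6, 1.4]
grip_width: 0.0003
time: 7.05
position: [0.498, 0.1389, 0.0386]
tool_rot: [-0.052, 0.999, -0.006, 0.0]
ft_force: [0.7, -18.5, 3.6]
grip_width: 0.0002
time: 7.18
position: [0.4981, 0.139, 0.0387]
tool_rot: [-0.055, 0.998, -0.008, 0.0]
ft_force: [2.0, -27.5, 2.8]
grip_width: 0.0003
```

View pics/wrist5.png

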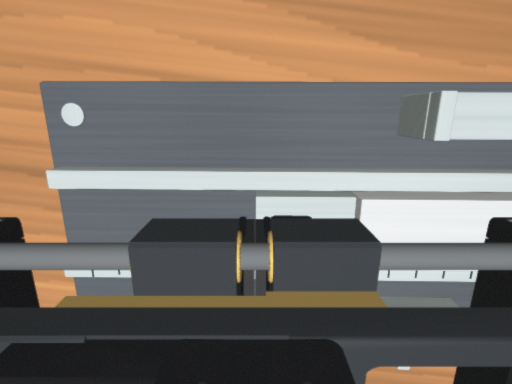

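View pics/scene5z.png

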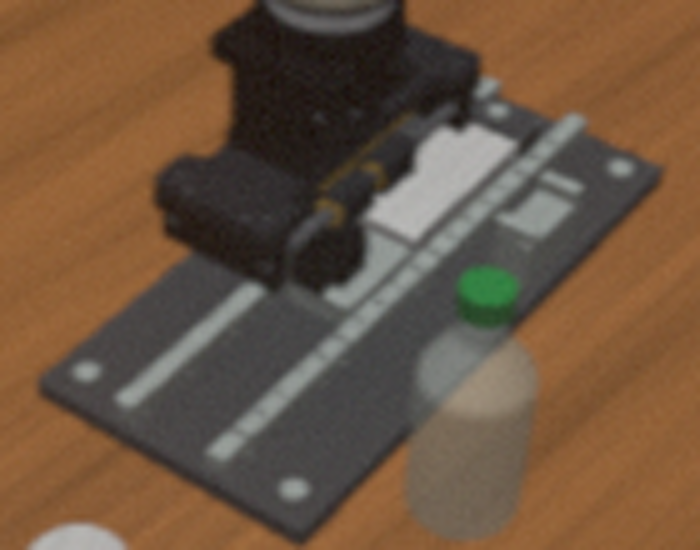

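The force jumped to 27 N with motion stopped at y = 0.139. In both pictures slide and blank touch, and the blank is at the stop. Next I back off, rise, and check from above.

```bash
python3 -m crank '0 0 0 0 -0.3 0 1;0 0 0 0 -0.5 0 1;0 0 0 0 0 -1 1;0 0 0 0 0 -1 1;0 0 0 0 -0.5 -1 1'; python3 -m crank '0 0 0 0 -1 -1 1;0 0 1 0 -1 0 0;0 0 1 0 -1 0 0;0 0 1 0 -1 0 0;0 0 0.2 0 -1 0 0'
python3 - <<'E'
from go import *
delta([.558,-.181,.15],-.1756+np.pi/2)
p=snap('top','top6.png')
im=cv2.imread('pics/top6.png')
cv2.imwrite('pics/top6z.png',cv2.resize(im[165:265,100:260],None,fx=5,fy=5,interpolation=cv2.INTER_CUBIC))
E
```

```text
time: 7.9
position: [0.4994, 0.0918, 0.1576]
tool_rot: [-0.053, 0.999, -0.004, -0.006]
ft_force: [0.7, -1.0, 0.5]
grip_width: 0.0006
time: 8.52
position: [0.502, -0.1054, 0.2031]
tool_rot: [0.089, 0.996, -0.0, -0.001]
ft_force: [1.4, -0.3, -0.0]
grip_width: 0.0327
t 8.53 pos [ 0.502  -0.1054  0.2031] w 0.0327 F [ 1.4 -0.3 -0. ]
turn [-0.01 -0.02 -0.03] shift now [-1.72 -1.61  1.32] shift after turn [-1.71 -1.62  1.33]
```

View pics/top6z.png

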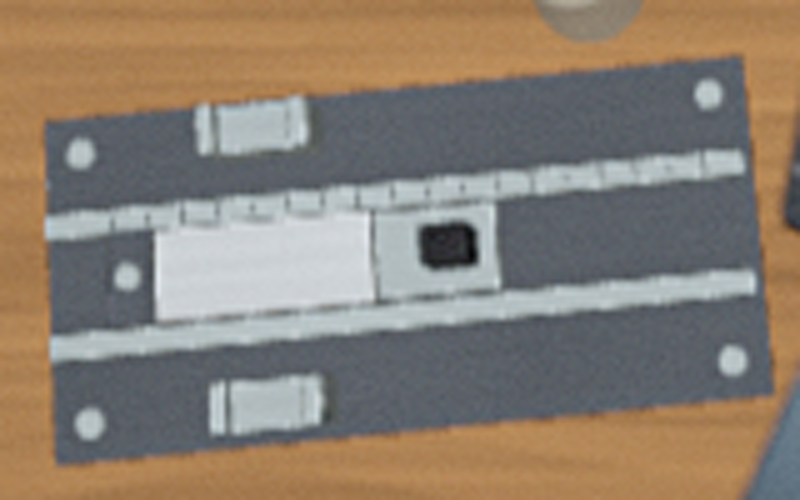

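The blank now spans x = 155–375 in the enlarged picture, hard against the stop face. The slide foot is flush behind it at 375–498, with no gap at either end. Now I move above the bar.

```bash
python3 -m crank '0 0 0 -0.86 -0.8 0.4 0;0 0 0 -0.85 -0.8 0.4 0;0 0 0 0 0 0.5 0;0 0 0 0 0 0 0'
python3 - <<'E'
from go import *
delta([.558,-.181,.15],-.1756+np.pi/2)
p=snap('wrist','wrist7.png')
im=cv2.imread('pics/wrist7.png')
a=-.1756;C=np.array([.558,-.181]);ux=np.array([np.cos(a),np.sin(a)]);uy=np.array([-ux[1],ux[0]])
for sx in(-1,1):
  for sy in(-1,1):
    for L,W,z in((.018,.008,.04),(.095,.015,.012)):
      u=proj(p,[*(C+sx*L*ux+sy*W*uy),z])[0]; cv2.circle(im,(int(round(u[0])),int(round(u[1]))),2,(0,0,255),-1)
cv2.imwrite('pics/wrist7m.png',cv2.resize(im,None,fx=1.5,fy=1.5,interpolation=cv2.INTER_CUBIC))
E
```

```text
time: 9.07
position: [0.5589, -0.1846, 0.1486]
tool_rot: [0.092, 0.996, 0.002, -0.001]
ft_force: [-0.9, -0.0, -0.1]
grip_width: 0.0434
t 9.07 pos [ 0.5589 -0.1846  0.1486] w 0.0434 F [-0.9 -0.  -0.1]
turn [ 0.04 -0.02 -0.1 ] shift now [ 0.04  0.09 -0.03] shift after turn [ 0.04  0.09 -0.03]
```

View pics/wrist7m.png

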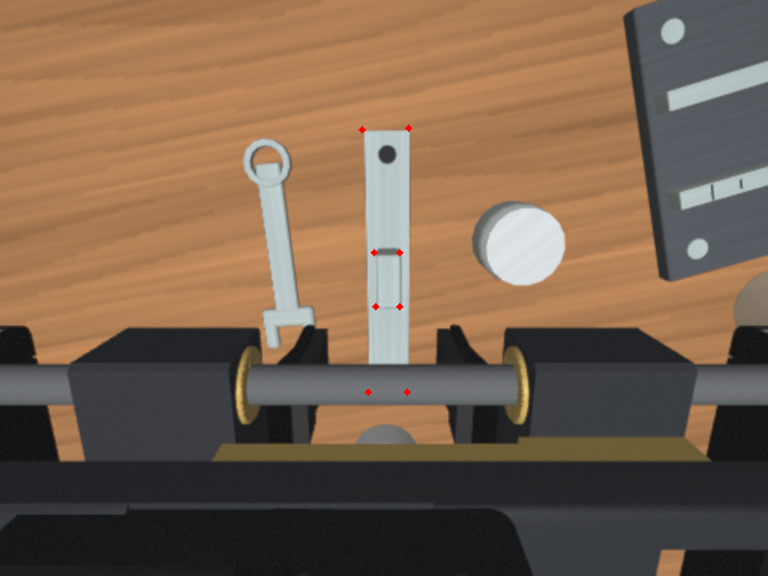

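The rib at about (387,280) and the bar outline match the projected model within roughly 1 px. Tin, wrench and can are clear of the fingers. Descending.

```bash
python3 -m crank '0 0 -0.1 0.04 0.11 0.8 0;0 0 0 0 0 0.9 0;0 0 0 0 0 0.8 0;0 0 0 0 0 0.4 0;0 0 0 0 0 0 0'
python3 - <<'E'
from go import *
delta([.558,-.180,.016],-.1756+np.pi/2)
E
```

```text
time: 9.75
position: [0.5642, -0.1779, 0.037]
tool_rot: [0.086, 0.996, -0.0, 0.007]
ft_force: [-0.6, -0.0, 0.9]
grip_width: 0.0435
t 9.75 pos [ 0.5642 -0.1779  0.037 ] w 0.0435 F [-0.6 -0.   0.9]
turn [0.01 0.15 0.04] shift now [ 0.15 -0.08  0.52] shift after turn [ 0.14 -0.08  0.53]
```

```bash
python3 -m crank '0 0.15 0 0.14 -0.07 0.3 0;0 0 0 0 0 0.2 0;0 0 0 0 0 0 0'
python3 - <<'E'
from go import *
delta([.558,-.180,.016],-.1756+np.pi/2)
E
```

```text
time: 10.12
position: [0.5599, -0.1806, 0.0185]
tool_rot: [0.086, 0.996, -0.0, 0.002]
ft_force: [-0.1, 0.3, 0.9]
grip_width: 0.0436
t 10.12 pos [ 0.5599 -0.1806  0.0185] w 0.0436 F [-0.1  0.3  0.9]
turn [-0.01  0.05  0.05] shift now [0.05 0.01 0.06] shift after turn [0.05 0.01 0.06]
```

```bash
python3 -m crank '0 0.05 0.05 0.05 0 0.06 0.6;0 0 0 0 0 0 1;0 0 0 0 0 0 1;0 0 0 0 0 0 1;0 0 0 0 0 0 1' 40
python3 - <<'E'
from go import *
delta([.558,-.180,.016],-.1756+np.pi/2)
E
```

```text
time: 10.75
position: [0.5584, -0.1805, 0.0168]
tool_rot: [0.088, 0.996, -0.001, 0.0]
ft_force: [-0.1, -0.3, -0.7]
grip_width: 0.0156
t 10.75 pos [ 0.5584 -0.1805  0.0168] w 0.0156 F [-0.1 -0.3 -0.7]
turn [-0.01  0.01 -0.01] shift now [0.01 0.01 0.02] shift after turn [0.01 0.01 0.02]
```

The fingers closed to 15.6 mm on the 16 mm rib. Lifting straight up.

```bash
python3 -m crank '0 0 0 0 0 -0.4 1;0 0 0 0 0 -0.8 1;0 0 0 0 0 -1 1;0 0 0 0 0 -1 1;0 0 0 0 0 -1 1'; python3 -m crank '0 0 0 0 0 -0.8 1;0 0 0 0 0 -0.3 1;0 0 0 0 0 0 1'
python3 - <<'E'
from go import *
delta([*fw(0,.065),.22],FX[2]+np.pi/2)
p=snap('scene','scene8.png'); p=snap('wrist','wrist8.png')
E
```

```text
time: 11.38
position: [0.5547, -0.1786, 0.1879]
tool_rot: [0.088, 0.996, 0.002, -0.005]
ft_force: [0.8, -0.4, -3.2]
grip_width: 0.0159
time: 11.75
position: [0.5555, -0.1789, 0.238]
tool_rot: [0.088, 0.996, 0.0, -0.002]
ft_force: [0.1, 0.3, -3.5]
grip_width: 0.0161
t 11.75 pos [ 0.5555 -0.1789  0.238 ] w 0.0161 F [ 0.1  0.3 -3.5]
turn [ 0.   -0.04 -3.22] shift now [ 3.59 10.31  0.46] shift after turn [ 0.59 10.91  0.45]
```

View pics/scene8.png

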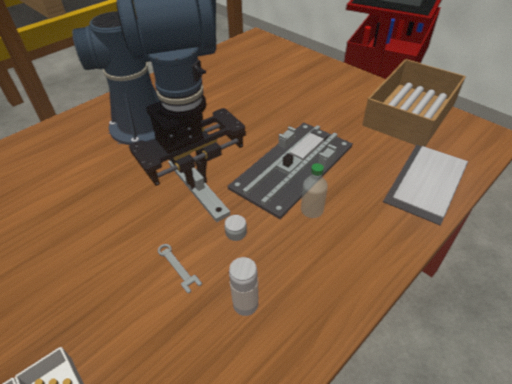

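View pics/wrist8.png

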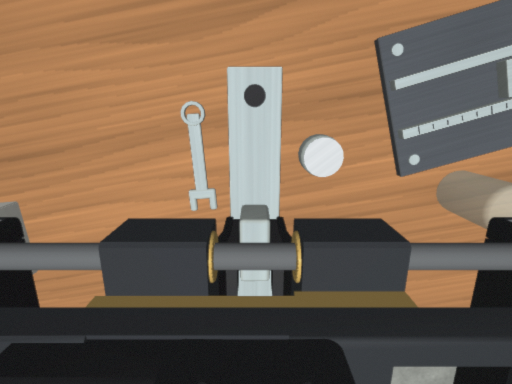

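The bar hangs level and straight in the fingers, and the bystanders are unmoved. I carry it high over to the seat.

```bash
python3 -m crank '0 0 -0.8 0.2 0.5 0 1;0 0 -0.8 0.3 0.9 0 1;0 0 -0.8 0.2 0.95 0 1;0 0 -0.8 0.1 0.95 0 1;0 0 0 0.05 0.95 0 1'; python3 -m crank '0 0 0 0.05 1 0 1;0 0 0 0.05 1 0 1;0 0 0 0.05 1 0 1;0 0 0 0.05 1 0 1;0 0 0 0.05 0.9 0 1'
python3 - <<'E'
from go import *
delta([*fw(0,.065),.22],FX[2]+np.pi/2)
E
```

```text
time: 12.48
position: [0.5191, -0.0039, 0.2278]
tool_rot: [-0.053, 0.999, 0.004, -0.011]
ft_force: [-0.3, 0.4, -2.9]
grip_width: 0.0158
time: 13.1
position: [0.4818, 0.1959, 0.2214]
tool_rot: [-0.052, 0.998, 0.005, -0.02]
ft_force: [1.0, -0.9, -3.4]
grip_width: 0.0158
t 13.1 pos [0.4818 0.1959 0.2214] w 0.0158 F [ 1.  -0.9 -3.4]
turn [ 0.14 -0.46 -0.  ] shift now [-0.26  1.39  0.04] shift after turn [-0.26  1.39  0.03]
```

```bash
python3 -m crank '0.1 -0.3 0 -0.13 0.7 0 1;0.04 -0.16 0 -0.13 0.5 0 1;0 0 0 0 0.19 0 1;0 0 0 0 0 0 1'
python3 - <<'E'
from go import *
delta([*fw(0,.065),.15],FX[2]+np.pi/2)
E
```

```text
time: 13.6
position: [0.4813, 0.2551, 0.2146]
tool_rot: [-0.055, 0.998, -0.002, -0.006]
ft_force: [0.0, 0.1, -2.7]
grip_width: 0.0159
t 13.6 pos [0.4813 0.2551 0.2146] w 0.0159 F [ 0.   0.1 -2.7]
turn [-0.03 -0.15  0.05] shift now [-0.14 -0.08  1.61] shift after turn [-0.11 -0.08  1.62]
```

```bash
python3 -m crank '0 -0.15 0.05 -0.11 -0.07 0.8 1;0 0 0 0 0 0.9 1;0 0 0 0 0 0.8 1;0 0 0 0 0 0 1;0 0 0 0 0 0 1'
python3 - <<'E'
from go import *
np.set_printoptions(precision=4,suppress=True)
delta([*fw(0,.065),.11],FX[2]+np.pi/2)
p=snap('wrist','wrist9.png'); o=robot.get_obs(); T=R.from_quat(o['tool_rot'])
im=cv2.imread('pics/wrist9.png')
def mark(X,c):
    u=proj(p,X)[0]; cv2.circle(im,(int(round(u[0])),int(round(u[1]))),1,c,-1)
# seat: slot corners at z=.045 and cheek tops .055; bar bottom edges in tool frame
for sx in(-.082,-.058,.058,.082):
  for sy in(-.019,.019):
    mark([*fw(sx,.065+sy),.055],(0,0,255))
for sx in(-.095,.095):
  for sy in(-.015,.015): mark(o['position']+T.apply([sx,sy,.0168-.012]),(0,255,0))
cv2.imwrite('pics/wrist9m.png',cv2.resize(im,None,fx=1.55,fy=1.55,interpolation=cv2.INTER_CUBIC))
p=snap('top','top9.png');p=snap('scene','scene9.png')
im=cv2.imread('pics/scene9.png')
cv2.imwrite('pics/scene9z.png',cv2.resize(im[90:220,210:360],None,fx=5,fy=4.6,interpolation=cv2.INTER_CUBIC))
E
```

```text
time: 14.22
position: [0.4876, 0.2479, 0.1124]
tool_rot: [-0.05, 0.999, -0.002, 0.0]
ft_force: [0.6, -0.3, -2.7]
grip_width: 0.0155
t 14.22 pos [0.4876 0.2479 0.1124] w 0.0155 F [ 0.6 -0.3 -2.7]
turn [-0.06  0.   -0.05] shift now [0.02 0.12 0.06] shift after turn [0.02 0.12 0.06]
```

View pics/wrist9m.png

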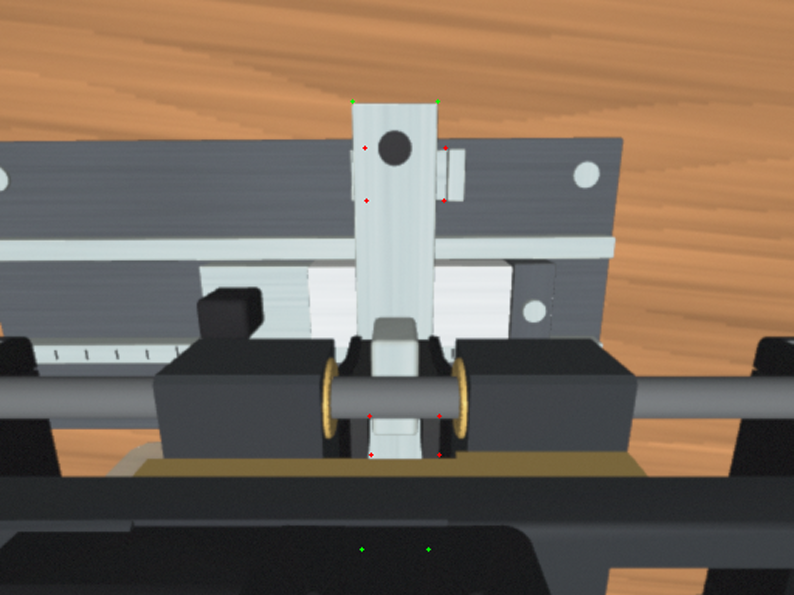

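View pics/scene9z.png

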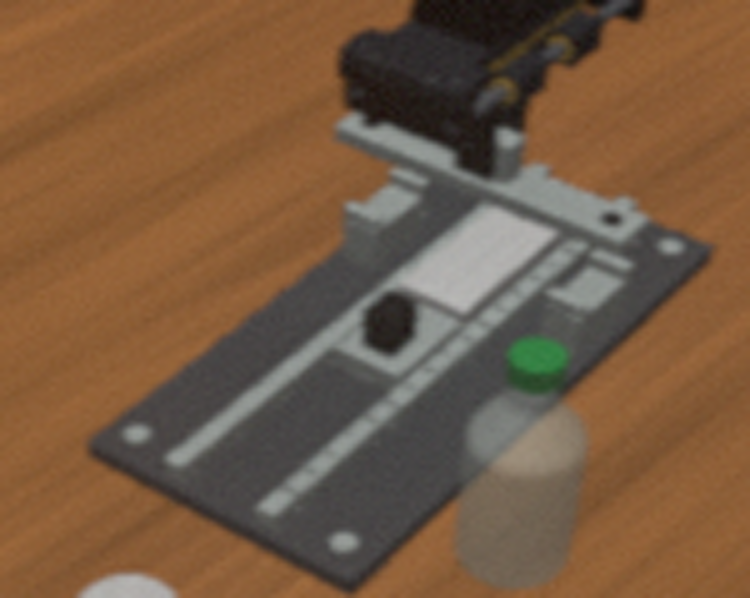

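The model of the held bar (green) and of the saddle slot (red) agree with the picture to about 1 mm, and the cheek's inner edge sits at (447,175). I need a 5 mm correction along the channel, then I lower.

```bash
python3 -m crank '0 0 -0.05 0.02 0.12 0.3 1;0 0 0 0 0 0.4 1;0 0 0 0 0 0 1;0 0 0 0 0 0 1'
python3 - <<'E'
from go import *
delta([*fw(0,.065),.0618],FX[2]+np.pi/2)
p=snap('wrist','wrist10.png'); 
im=cv2.imread('pics/wrist10.png')
cv2.imwrite('pics/wrist10z.png',cv2.resize(im[60:250,130:380],None,fx=3.1,fy=3.1,interpolation=cv2.INTER_CUBIC))
E
```

```text
time: 14.88
position: [0.4871, 0.2539, 0.0844]
tool_rot: [-0.053, 0.999, -0.002, 0.002]
ft_force: [0.0, -0.2, -2.3]
grip_width: 0.0158
t 14.88 pos [0.4871 0.2539 0.0844] w 0.0158 F [ 0.  -0.2 -2.3]
turn [-0.05  0.05  0.02] shift now [ 0.03 -0.03  0.56] shift after turn [ 0.03 -0.03  0.56]
```

View pics/wrist10z.png

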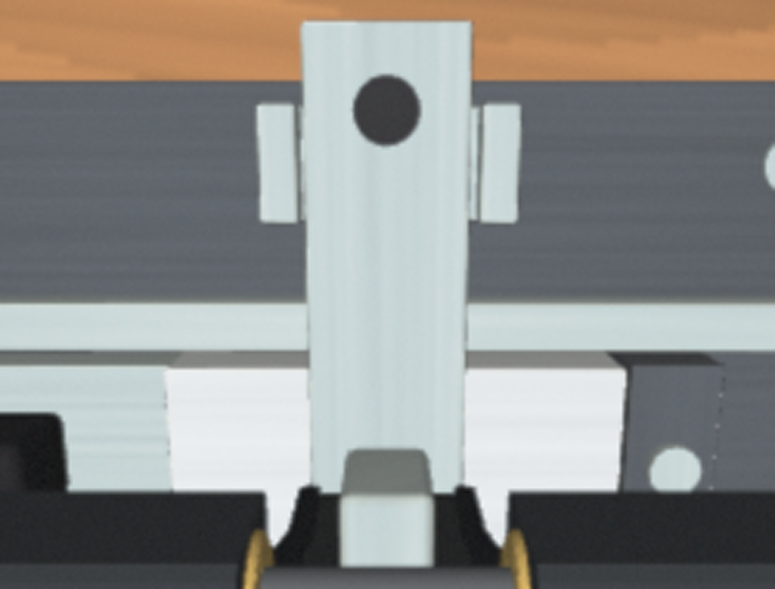

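The bar is centred between the cheeks: inner edges at 297 and 482, bar edges at 305 and 469, a symmetry error under 1 mm. Lowering gently.

```bash
python3 -m crank '-0.05 0.05 0.02 0.03 0 0.15 1;0 0 0 0 0 0.2 1;0 0 0 0 0 0.05 1;0 0 0 0 0 0 1'
python3 - <<'E'
from go import *
delta([*fw(0,.065),.0618],FX[2]+np.pi/2)
E
```

```text
time: 15.42
position: [0.486, 0.2536, 0.0675]
tool_rot: [-0.052, 0.999, 0.0, -0.0]
ft_force: [-0.4, 0.9, -3.4]
grip_width: 0.0157
t 15.43 pos [0.486  0.2536 0.0675] w 0.0157 F [-0.4  0.9 -3.4]
turn [ 0.01 -0.   -0.01] shift now [-0.   -0.03  0.14] shift after turn [-0.   -0.03  0.14]
```

```bash
python3 -m crank '0 0 0 0 0 0.08 1;0 0 0 0 0 0 1'; python3 -m crank '0 0 0 0 0 0.05 1;0 0 0 0 0 0 1'; python3 -m crank '0 0 0 0 0 0.04 1;0 0 0 0 0 0 1'
```

```text
time: 15.68
position: [0.4862, 0.2536, 0.0642]
tool_rot: [-0.052, 0.999, 0.0, 0.0]
ft_force: [-0.4, 0.3, -2.1]
grip_width: 0.0152
time: 15.92
position: [0.4864, 0.2537, 0.0622]
tool_rot: [-0.052, 0.999, 0.0, 0.0]
ft_force: [-0.5, -0.8, -2.3]
grip_width: 0.0157
time: 16.18
position: [0.4869, 0.2539, 0.0621]
tool_rot: [-0.052, 0.999, 0.001, 0.001]
ft_force: [0.3, -0.6, -2.4]
grip_width: 0.016
```

```bash
python3 -m crank '0 0 0 0 0 0.05 1;0 0 0 0 0 0 1'; python3 -m crank '0 0 0 0 0 0.05 1;0 0 0 0 0 0.03 1'
```

```text
time: 16.42
position: [0.4871, 0.254, 0.0621]
tool_rot: [-0.052, 0.999, 0.001, 0.002]
ft_force: [-0.2, -0.4, -2.3]
grip_width: 0.0155
time: 16.68
position: [0.4873, 0.2541, 0.0617]
tool_rot: [-0.052, 0.999, 0.001, 0.002]
ft_force: [-1.8, -1.6, 7.9]
grip_width: 0.0158
```

Contact at z = 0.0617, against 0.0618 expected, with about +10 N. The bar is seated, so I release and rise.

```bash
python3 -m crank '0 0 0 0 0 -0.02 1;0 0 0 0 0 0 0.5;0 0 0 0 0 0 0.2;0 0 0 0 0 0 0;0 0 0 0 0 0 0' 10; python3 -m crank '0 0 0 0 0 -0.3 0;0 0 0 0 0 -0.7 0;0 0 0 0 0 -1 0;0 0 0 0 0 -1 0;0 0 0 0 0 -1 0'; python3 -m crank '0 0 0 0 -1 -0.5 0;0 0 0 0 -1 0 0;0 0 0 0 -1 0 0;0 0 0 0 -1 0 0;0 0 0 0 -1 0 0'; python3 -m crank '0 0 0 0 -1 0 0;0 0 0 0 -1 0 0;0 0 0 0 -1 0 0;0 0 0 0 -1 0 0;0 0 0 0 0 0 0'
python3 - <<'E'
from go import *
p=snap('top','top11.png');print(find(p,'bar'),find(p,'blank'))
im=cv2.imread('pics/top11.png')
cv2.imwrite('pics/top11z.png',cv2.resize(im[165:265,100:260],None,fx=5,fy=5,interpolation=cv2.INTER_CUBIC))
p=snap('scene','scene11.png')
im=cv2.imread('pics/scene11.png')
cv2.imwrite('pics/scene11z.png',cv2.resize(im[100:330,150:370],None,fx=2.6,fy=2.6,interpolation=cv2.INTER_CUBIC))
p=snap('wrist','wrist11.png')
E
```

```text
time: 17.3
position: [0.4882, 0.2543, 0.062]
tool_rot: [-0.052, 0.999, 0.001, 0.003]
ft_force: [-0.5, -1.3, -0.2]
grip_width: 0.0409
time: 17.92
position: [0.4854, 0.2534, 0.2261]
tool_rot: [-0.052, 0.999, 0.0, -0.001]
ft_force: [1.1, 1.3, -0.3]
grip_width: 0.0438
time: 18.55
position: [0.5096, 0.0524, 0.2563]
tool_rot: [-0.056, 0.998, 0.001, 0.008]
ft_force: [0.2, -0.9, -0.3]
grip_width: 0.0434
time: 19.18
position: [0.5274, -0.1143, 0.261]
tool_rot: [-0.054, 0.998, -0.0, 0.011]
ft_force: [-0.3, 0.5, 0.7]
grip_width: 0.0435
[(0.9, array([0.4857, 0.2507, 0.0564]))] [(0.72, array([0.4876, 0.2364, 0.0383]))]
```

View pics/top11z.png

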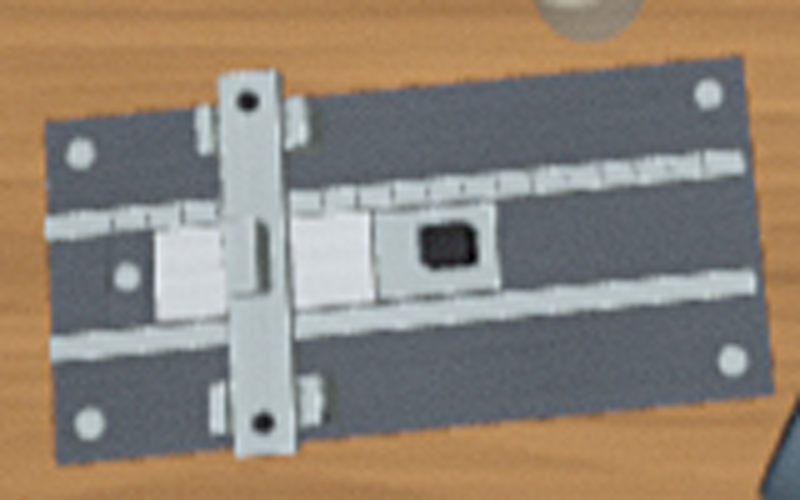

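View pics/scene11z.png

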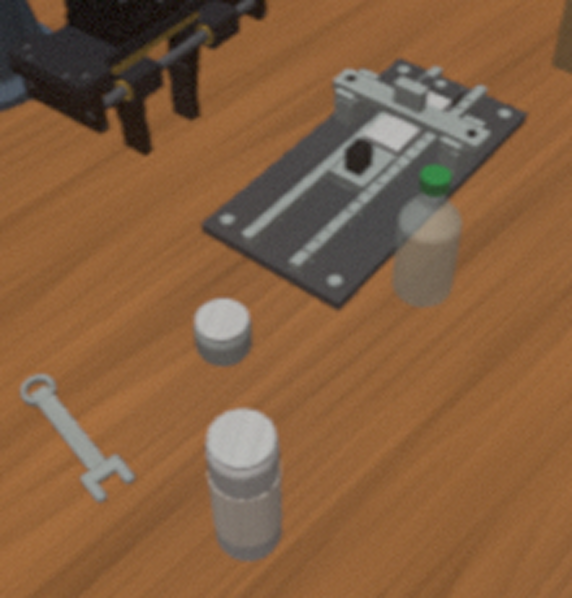

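View pics/wrist11.png

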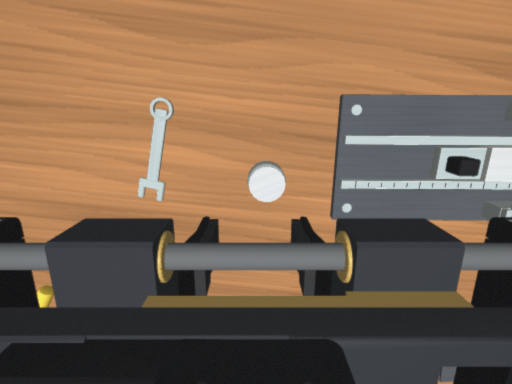

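The bar lies rib up between the cheeks of both saddles, blank and slide are still flush, and the bystanders are where they were. One numeric check of the bar's pose before handing in.

Run:
```python
from go import *
p=viewer.camera('top')
uv=(np.array([(219,73),(277,70),(297,453),(236,457)])+.5)/5-.5+[100,165]
c,s=np.cos(FX[2]),np.sin(FX[2])
def inf(uv,z): return ((onz(p,uv,z)[:,:2]-FX[:2])@np.array([[c,-s],[s,c]])).round(4)
q=inf(uv,.057); print(q,'centre',q.mean(0), 'yaw', (q[0]+q[1]-q[2]-q[3])[1]/(q[0]+q[1]-q[2]-q[3])[0])
print('blank ends',inf((np.array([(155,232),(158,318),(375,210),(378,300)])+.5)/5-.5+[100,165],.039))
print('slide front',inf((np.array([(375,210),(378,300)])+.5)/5-.5+[100,165],.030), 'stop top',inf((np.array([(150,232),(155,322)])+.5)/5-.5+[100,165],.042))
for n in ['bottle','tall_can','tin','wrench']: print(n,find(p,n)[:1])
o=robot.get_obs(); print(o['time'],o['joint_velocities'].round(3))
robot.hand_in()
```

```text
[[ 0.097   0.0796]
 [ 0.0957  0.0504]
 [-0.0949  0.0504]
 [-0.094   0.0801]] centre [0.00095  0.065125] yaw -0.0013102725366876324
blank ends [[ 0.022   0.1208]
 [-0.0215  0.1211]
 [ 0.0226  0.0093]
 [-0.023   0.0105]]
slide front [[ 0.0237  0.0111]
 [-0.0223  0.0124]] stop top [[ 0.0218  0.1224]
 [-0.0236  0.1217]]
bottle [(0.82, array([0.6263, 0.0911, 0.1027]))]
tall_can [(0.52, array([0.4912, 0.1672, 0.0302]))]
tin []
wrench [(0.49, array([ 0.4864, -0.2516,  0.0023]))]
19.675 [-0.006  0.002 -0.002  0.     0.001  0.   ]
the job is handed in; nothing more can be done
```

The blank is trapped between the slide and the end stop, the bar lies in both saddles over it, and I handed the job in at about 19.7 s.

I pushed the grip with closed fingers until the force rose to 27 N and the motion stopped. I then picked the bar up by its rib, carried it over high, lowered it until it touched at the expected height, and let go. The arm had moved well clear before I handed in.

**Final checks from the top picture:**
- **Bar:** it is 1 mm off centre lengthwise, 0.1 mm across, and square to the channel within 0.002 rad.
- **Blank:** both ends measure within 1–2 mm of contact with the stop and the slide. That is as fine as the picture resolves, and no gap is visible.

**Checks that failed or disagreed:**
- **Stop position:** my first estimate was about 10 mm short because I took the foot of its face for the top edge. The contact force and later pictures corrected this.
- **Bystanders:** in the last picture the network missed the tin, reported the tall can on the fixture, and put the wrench about 45 mm off with a low score (0.49). With the arm in view I take these as false detections. The scene and wrist pictures just before showed the bottle, can, tin and wrench standing, with no sign that they had moved. The bottle was also found within 4 mm of its start.

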